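Clamp the orthosis stirrup, free the safety catch and hold the bench press down

TASK

The steel stirrup is to be bonded to the sole plate: clip the orange spring clamp from the front over the edges of the stirrup's upright and the aluminium backing plate next to it, so that it grips both together by itself, without knocking the stirrup out of its place. Then flip the red safety catch of the bench press back, pull the press lever down as far as it goes so that the pad presses the stirrup's foot, and finish while still holding the lever down with the gripper. Leave the cement jar, the tape roll and the hammer alone.

Things in the scene. Friction and masses are not known exactly. Their poses are not given: they have to be found in the camera images.
- press: Green hand lever press with plywood work board, bolted down; place and yaw vary and all its parts move with it. Origin on the bench under the ram axis; x towards its column (away from the robot), y left, z up. In mm: head x -22..128, y -32..32, z 165..255; ram top z 285; column x 85..140, y -30..30; work board x -200..70, y -65..85, top z 65; black sole plate on it, top z 68.
- stirrup: Loose 4 mm steel angle, 190 g, foot on the sole plate under the ram, upright at the left. Axes as the press; origin on the foot's underside, under the ram axis. Foot x -14..14, y -20..59, z 0..4 mm. Upright x -14..14 (28 wide), y 55..59 (4 thick), up to z 154 mm. It stands freely, and slides or tips if knocked.
- backing: Aluminium backing plate screwed to the work board, left of the stirrup's upright; its frame equals the press's. Plate x -15..15, y 60.5..66.5, z 65..200 mm; its left face is free for a jaw above z 75. A lip at its back (x 15.5..20.5, y 54.5..62.5) stops the upright from sliding back. Gap upright to plate 0.5 to 2 mm: together about 12 mm thick before clamping, 10 mm after.
- clip_edge (a point): Point of the stirrup: on the front (robot-side) edge of its upright, 62 mm above the foot's underside (130 mm above the bench), 1 mm left of the upright's left face: about mid-thickness of upright plus backing plate. Clip the clamp here: level, jaws pointing along the press's +x, one jaw on either side (y), jaw ends about 20 mm past this edge.
- clamp: Spring clamp like a big clothes peg, 100 g, 135 mm long, 20 mm high, dark steel with orange jaw pads and grips, lying flat. Origin on the upright hinge pin at the underside; x to the jaws, y across, z up. The frame belongs to the left (+y) half: with the jaws closed x is the middle line; pressed open evenly it is turned left of it by half the joint value. Jaw pads: x 45..59 mm.
- clamp_jaw (a joint): Opening of the spring clamp in rad: 0 closed (as found), 0.44 fully open with the handles pressed together and parallel, then 30 mm over their outsides, the jaw pads 23 mm apart; about 0.16 when gripping 10 mm. Its spring then presses the jaws with about 10 N; pressing the handles fully together takes about 17 N at clamp_handles: grip with 40 N or more.
- clamp_handles (a point): On the clamp's middle line between the handle grips, 55 mm behind the hinge, 10 mm above its underside: take it here from above, fingers closing across the clamp (y). Each handle (x -6..-76 mm) splays by 0.22 rad; over their outsides they measure about 53 mm here, 63 mm at the ends, closed jaws.
- clamp_tips (a point): Point of the clamp's left half at its jaw end, 57 mm in front of the hinge, 10 mm above its underside, on the jaw's inner side (middle line when closed).
- lever (a joint): Angle of the press lever in rad: 0 raised (locked by the catch), 1.2 fully down at its stop; a spring lifts it when let go. The knob swings towards the robot and down. The ram moves 16 mm per rad and its sprung pad meets the stirrup's foot at about 0.7. At the knob it takes about 3 N at first, about 11 N at the end.
- lever_knob (a point): Centre of the black ball knob, 34 mm in diameter, on the lever's end, 165 mm from the hinge. The lever is a 12 mm steel rod at the press's right, moving in the upright plane y = -90 mm of its frame. Raised it slopes 40 degrees up towards the robot (knob at x -100, z 328 mm in the press's frame), fully down 29 degrees down (x -118, z 142).
- lever_hinge (a point): Centre of the lever's hinge (axis along the press's y) in the plane in which the knob moves: x 26, y -90, z 222 mm in the press's frame.
- catch (a joint): Angle of the safety catch in rad: 0 engaged (its tooth blocks the lever's collar), 1.3 flipped fully back at its stop; the lever is free above about 0.4. It stays by friction where it is put; about 1 N at the paddle turns it.
- catch_tab (a point): Middle of the catch's red thumb paddle (24 mm wide along the press's y, 32 mm long, 6 mm thick), 51 mm from the catch hinge, standing up at the right of the press's head. Engaged it leans 0.26 rad towards the robot, its top 315 mm above the bench. Push it from the robot's side along the press's +x so that it swings over backwards and down.
- catch_hinge (a point): Centre of the catch's hinge (axis along the press's y): x 76, y -52.5, z 250 mm in the press's frame.
- pad: Black rubber pressure pad, 26 mm in diameter, under the ram, sprung with about 6 N per mm; origin at the centre of its underside, 11 mm above the stirrup's foot while the lever is up.
- cement_jar: Bystander: white jar with yellow cap, 68 mm in diameter, 85 mm high; origin at the centre of its underside. It and the clamp lie left and right of the press, in either order.
- tape_roll: Bystander: roll of tape lying flat, 94 mm in diameter, 24 mm high; origin at the centre of its underside.
- hammer: Bystander: hammer, 240 mm long, lying on the bench at the far right; origin under its middle.
Mind the look-alikes: they are no part of the job. What is shaped like the clamp but green is not meant.

How it is judged:
By the outcome, as a careful person would: the job done as asked, in the order asked, and still so for the second after the job is handed in, while the arm keeps its last pose, push and grip.
It also fails if it takes over 72 s, if anything falls off the work surface, if the arm or the gripper's body presses on something with over 40 N, if the wrist force passes 120 N, or if a joint passes its speed limit or range.

ROBOT

A 6-joint arm with a two-finger parallel gripper is mounted at the origin on the work surface. World frame = base frame: x ahead of the robot, y to its left, z up, the work surface at z = 0. Lengths are in m, angles in rad, forces in N, time in s.
With the tool pointing down it reaches from about 0.25 to 0.775 m from the base axis. Payload 4 kg.
Tool frame: the origin (TCP) lies at the very end of the fingers, on their centre line; the grasp point (between the pads) lies 19 mm behind it; x points along the fingers, y is the direction in which the jaws open and shut, and the axes are right-handed (so a half turn about x gives the same grasp; the last joint's range is limited). The gripper opens to 94 mm and grips with 3 to 60 N. Pads are 16 mm wide; open, the fingers measure 119 mm over their backs; the gripper's body (75 mm by 177 mm) begins 78 mm behind the grasp point.
Start: joints at [-1.445, 0.087, 1.371, -0, 1.684, -0.103], TCP at [0.125, -0.536, 0.206] pointing down, gripper open.
Joint ranges: [-3.1, 3.1], [-0.76, 2.03], [0.27, 2.55], [-1.08, 4.22], [0.17, 2.65], [-2.57, 2.57]. Speed limits (rad/s): [2.79, 2.79, 3.14, 3.14, 3.14, 3.14].

INTERFACE

Orientations are given as [roll, pitch, yaw] about the fixed x, y, z axes, in that order (R = Rz(yaw) Ry(pitch) Rx(roll)).
In Python, from bench import robot gives the robot as it stands.
- The arm moves only by the tool carry_out, never from a script. Its argument "targets" is a list of rows, each a list of 5 numbers: the closure, from 0 (fully open) to 1 (shut), then the shift along the tool's x, y, z in cm, then the turn about the tool's x in degrees. In form: [[fingers, tx, ty, tz, turn], ...]. A call has 1 to 20 rows; each row shifts and turns the commanded pose from where the row before left it, along the tool's axes as they then stand; what a row does not reach is not made up. A row lasts 1/10 s, in which the tool goes at most 50 mm and 8.59 degrees, less where a joint would pass 70% of its speed; a pose out of reach is approached as far as the arm can. A call is refused whole if a number of a shift passes 5 or a number of a turn 8.59, either way. A call with a gripper value outside its range is refused whole. The fingers move at their own pace and stop on an object; the grip force is fixed at half the most. Time passes only in rows, so rows that do not move let the fingers close. It gives the time, the measured TCP pose, the force and the opening at its end, in the units of the state.
- robot.get_obs(): the state, without advancing time (a new reading comes with each control period).
- robot.snapshot(name): name is "scene" or "top"; returns a dict with "image" (384x512x3 uint8, red, green, blue), "camera_matrix" (3x3 intrinsics, pixels), "pose" (4x4, takes a point from camera to world coordinates). Camera axes: x right, y up, looking along -z (the intrinsics and any distortion apply to the point x, -y, -z); pixel columns grow to the right and rows downward; lengths in m; the calibration is good to about 2 mm. A picture is of the moment at which its call begins. There is no depth.
- robot.close_job(): hands the job in, once; it reports no verdict.
The state is a dict: "time": time; "joint_positions": joint angles; "qvel": joint speeds; "joint_torque": joint torques, N m; "tool_pos": TCP position; "ee_rot": TCP orientation; "wrist_force": force on the tool from outside, world axes, zero at the start; "wrist_torque": the same for the moment, N m; "width": finger opening in m.
Only numpy, scipy, OpenCV 4.12 (cv2) and the standard library are available. Lean on these libraries where they do the work, as an engineer would, in place of code of your own. Each camera call takes 0.05 s, during which the arm holds its last target. There are 200 camera calls.

## Working session

There is one attempt and no reset: what is moved stays moved. The work goes in short steps, Python scripts to look and compute and a tool call to move; the robot and the scene stay as the last step left them, time stands still between calls to the robot, and variables do not carry over. Pictures are saved under pics/ and viewed, about 8 in all and at most 12, crops included, and the job is handed in when it is done.

Besides the shell and the picture viewer there is one more tool, called after "Emit:" as name(argument=value, ...) on one line, values as JSON. carry_out: Moves the arm, as the interface text tells. Its arguments: {"type":"object","properties":{"targets":{"type":"array","items":{"type":"array","items":{"type":"number"}}}},"required":["targets"]}

```bash
mkdir -p pics; ls; python3 - <<'E'
from bench import robot
import cv2,numpy as np,pickle
o=robot.get_obs();print(o)
d={}
for n in("scene","top"):
    s=robot.snapshot(n);d[n]=s
    print(n,s.keys(),s["camera_matrix"].round(1).tolist(),s["pose"].round(3).tolist())
    cv2.imwrite(f"pics/{n}0.png",cv2.resize(s["image"][:,:,::-1],(800,600),interpolation=cv2.INTER_CUBIC))
pickle.dump(d,open("s0.pkl","wb"))
E
```

```text
pics
{'time': 0.0, 'joint_positions': array([-1.44510298e+00,  8.79526237e-02,  1.37224016e+00, -3.28852094e-05,
        1.68360736e+00, -1.03090388e-01]), 'qvel': array([-0.00065911, -0.00094744,  0.00012095, -0.00193151,  0.00150281,
        0.00039607]), 'joint_torque': array([-2.71804733e-03, -3.40186536e+01, -3.02429867e+01,  7.18024350e-02,
        3.31512862e-02, -1.64763742e-04]), 'tool_pos': array([ 0.12465617, -0.5351213 ,  0.20431264]), 'ee_rot': array([-1.65908172,  1.56858859,  1.711291  ]), 'wrist_force': array([-0.72264635,  0.32612938, -0.06138326]), 'wrist_torque': array([-0.02358103,  0.0128555 ,  0.00506541]), 'width': 0.09375246306996497}
scene dict_keys(['image', 'camera_matrix', 'pose']) [[369.5, 0.0, 255.5], [0.0, 369.5, 193.9], [0.0, 0.0, 1.0]] [[-0.372, -0.619, 0.692, 1.354], [0.928, -0.256, 0.271, 0.322], [0.009, 0.742, 0.67, 1.022], [0.0, 0.0, 0.0, 1.0]]
top dict_keys(['image', 'camera_matrix', 'pose']) [[349.4, 0.0, 256.6], [0.0, 349.4, 190.7], [0.0, 0.0, 1.0]] [[-0.03, 0.975, -0.219, 0.332], [-1.0, -0.03, 0.003, -0.014], [-0.004, 0.219, 0.976, 1.129], [0.0, 0.0, 0.0, 1.0]]
```

View pics/scene0.png

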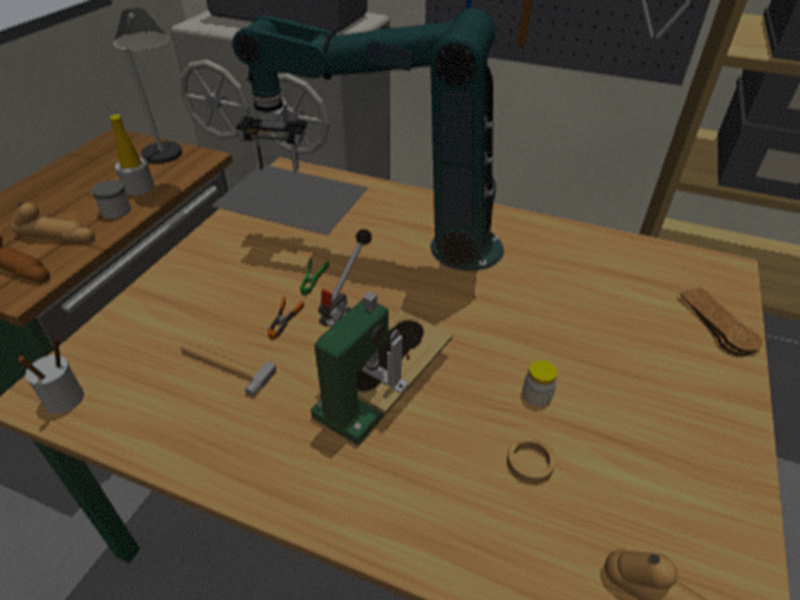

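View pics/top0.png

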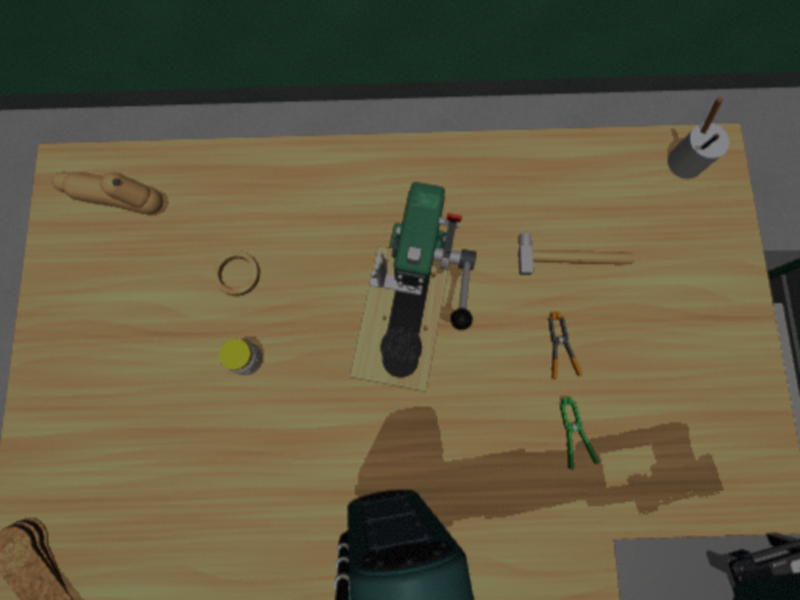

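The orange clamp is at top (563,345) and scene (286,318). The green look-alike is at top (578,432) and scene (314,275). I'll take the orange one and confirm it in a crop. The press knob is at top (461,319) and scene (364,237), and the board's front corners are at top (352,378) and (427,390).

```bash
cat > h.py <<'E'
import numpy as np,cv2,pickle
from scipy.optimize import least_squares
def proj(s,P):
    P=np.atleast_2d(P);T=np.linalg.inv(s["pose"]);c=P@T[:3,:3].T+T[:3,3]
    c=c*[1,-1,-1];u=c@s["camera_matrix"].T;return u[:,:2]/u[:,2:]
def ray(s,uv,z):
    d=np.linalg.solve(s["camera_matrix"],[uv[0],uv[1],1.])*[1,-1,-1];d=s["pose"][:3,:3]@d;o=s["pose"][:3,3]
    return o+d*(z-o[2])/d[2]
def blobs(s,lo,hi,amin=4):
    h=cv2.cvtColor(s["image"],cv2.COLOR_RGB2HSV);m=cv2.inRange(h,lo,hi)
    n,l,st,c=cv2.connectedComponentsWithStats(m)
    return m,[(st[i,4],c[i].round(1).tolist(),st[i,:4].tolist()) for i in range(1,n) if st[i,4]>=amin]
def press2w(p,X):
    X=np.atleast_2d(X)/1000.;c,s=np.cos(p[2]),np.sin(p[2])
    return np.c_[p[0]+c*X[:,0]-s*X[:,1],p[1]+s*X[:,0]+c*X[:,1],X[:,2]]
E
python3 - <<'E'
from h import *
d=pickle.load(open("s0.pkl","rb"))
for n,R in(("top",(330,190,400,255)),("scene",(165,180,245,220))):
    for nm,lo,hi in(("orange",(5,190,90),(16,255,255)),("red",(0,150,60),(4,255,255)),("red2",(172,150,60),(180,255,255))):
        m,b=blobs(d[n],lo,hi);print(n,nm,[x for x in b if 150<x[1][0]<400 and 120<x[1][1]<260])
s=d["top"]["image"][115:265,215:395,::-1];a=cv2.resize(s,None,fx=4,fy=4,interpolation=cv2.INTER_CUBIC)
cv2.imwrite("pics/t1.png",cv2.convertScaleAbs(a,alpha=1.5))
s=d["scene"]["image"][140:285,160:355,::-1];a=cv2.resize(s,None,fx=4,fy=4,interpolation=cv2.INTER_CUBIC)
cv2.imwrite("pics/s1.png",cv2.convertScaleAbs(a,alpha=1.5))
E
```

```text
top orange [(np.int32(4), [366.5, 230.5], [366, 229, 2, 4]), (np.int32(6), [354.0, 238.5], [354, 236, 1, 6])]
top red [(np.int32(15), [290.7, 138.7], [287, 138, 8, 3])]
top red2 []
scene orange [(np.int32(5), [209.0, 186.8], [207, 186, 5, 3]), (np.int32(9), [180.4, 193.3], [180, 191, 2, 6]), (np.int32(13), [190.8, 195.4], [188, 193, 6, 6]), (np.int32(12), [173.5, 212.2], [172, 211, 4, 4])]
scene red [(np.int32(21), [209.1, 190.6], [207, 187, 5, 9])]
scene red2 []
```

View pics/t1.png

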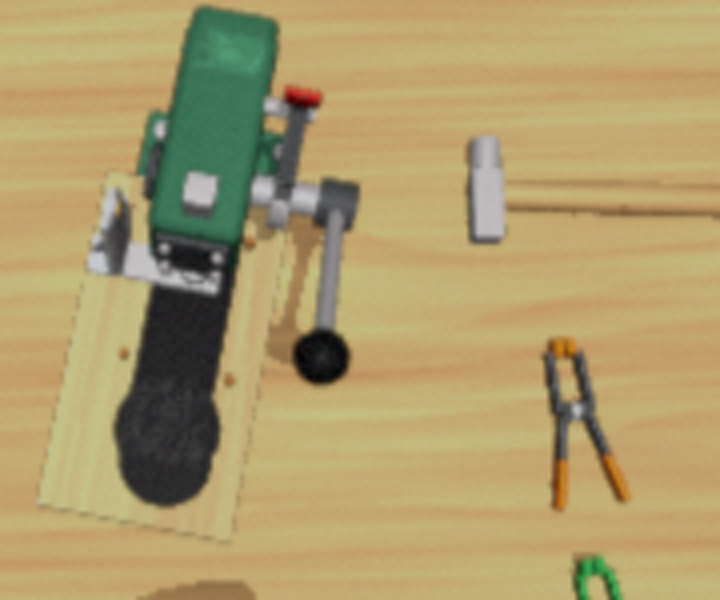

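View pics/s1.png

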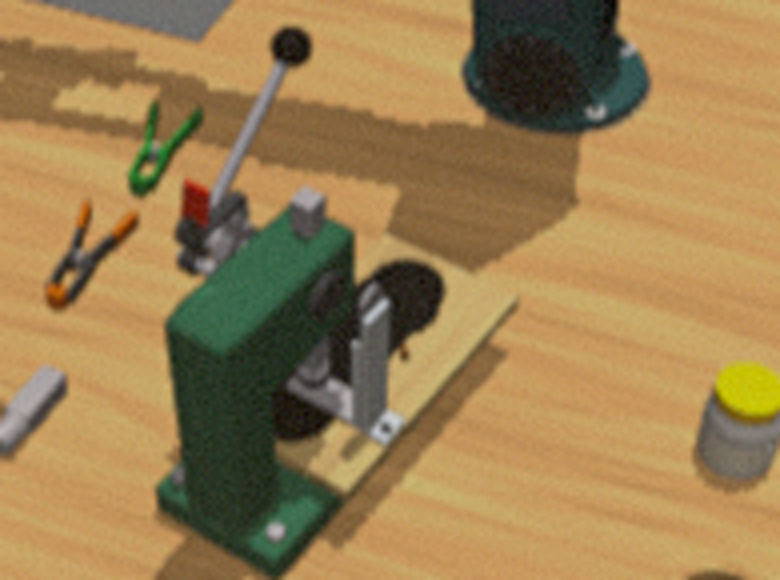

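The crops confirm the target: the clamp with orange pads (jaw t1 (564,347), hinge (574,411), handle ends (560,508) and (624,498)). The green one has no orange at all. I can also see the press's ram top at t1 (201,192), its knob at (321,356) and its board corners at (38,505) and (231,542).

```bash
cat >> h.py <<'E'
def t1(x,y):return [215+(x+.5)/4-.5,115+(y+.5)/4-.5]
def s1(x,y):return [160+(x+.5)/4-.5,140+(y+.5)/4-.5]
E
python3 - <<'E'
from h import *
d=pickle.load(open("s0.pkl","rb"));T,S=d["top"],d["scene"]
kn=[-100,-90,328];tab=[62.9,-52.5,299.3]
obs=[(T,kn,t1(321,356)),(T,[-200,85,65],t1(38,505)),(T,[-200,-65,65],t1(231,542)),(T,[0,0,285],t1(201,190)),
(S,kn,s1(291,46)),(S,[-200,85,65],s1(518,297)),(S,tab,s1(196,203)),(T,tab,t1(303,97))]
f=lambda p:np.concatenate([(proj(s,press2w(p,X))[0]-uv) for s,X,uv in obs])
r=least_squares(f,[.4,0,0],loss="soft_l1");print("press",r.x,"\n",f(r.x).reshape(-1,2).round(1).tolist())
p=r.x;np.save("press.npy",p)
for n,X in dict(clip=[-14,60,130],knob=kn,tab=tab,hinge=[26,-90,222],knobdown=[-118,-90,142]).items():print(n,press2w(p,X).round(4))
j=ray(T,t1(564,347),.02);h=ray(T,t1(574,411),.02);a=ray(T,t1(560,506),.02);b=ray(T,t1(625,496),.02)
print("clamp jaw,hinge,ends",j.round(4),h.round(4),a.round(4),b.round(4))
js=ray(S,s1(57,292),.018);hs=ray(S,s1(79,258),.02);as_=ray(S,s1(135,218),.02);bs=ray(S,s1(85,205),.02)
print("scene",js.round(4),hs.round(4),as_.round(4),bs.round(4))
for q in((j,a,b),(js,as_,bs)):
    v=(q[0]-(q[1]+q[2])/2);print("yaw",np.arctan2(v[1],v[0]),np.linalg.norm(v),np.linalg.norm(q[1]-q[2]))
E
```

```text
press [ 0.5958582  -0.03894362 -0.22062426] 
 [[0.2, -0.0], [-0.6, -0.2], [-0.1, 0.0], [-0.1, -0.4], [-0.8, 0.4], [-0.4, -0.3], [-0.1, -0.2], [-0.4, 1.4]]
clip [[0.5953 0.0227 0.13  ]]
knob [[ 0.4786 -0.1049  0.328 ]]
tab [[ 0.6457 -0.1039  0.2993]]
hinge [[ 0.6015 -0.1325  0.222 ]]
knobdown [[ 0.461  -0.1009  0.142 ]]
clamp jaw,hinge,ends [ 0.5361 -0.3355  0.02  ] [ 0.4839 -0.3387  0.02  ] [ 0.4091 -0.3207  0.02  ] [ 0.4154 -0.3726  0.02  ]
scene [ 0.5364 -0.3326  0.018 ] [ 0.4891 -0.3361  0.02  ] [ 0.4167 -0.314   0.02  ] [ 0.4188 -0.3706  0.02  ]
yaw 0.08969884645004238 0.1243565609338185 0.05224939279887447
yaw 0.08147172725658519 0.11906689603913354 0.05661556751072479
```

```bash
cat >> h.py <<'E'
from scipy.spatial.transform import Rotation as Ro
def plan(o,P,yaw,R0=None):
    "tool shift in cm and turn (deg) to bring TCP to P with jaw axis square to heading yaw"
    R=Ro.from_euler("xyz",o["ee_rot"]).as_matrix();d=R.T@(np.array(P)-o["tool_pos"])*100
    a=np.arctan2(R[1,1],R[0,1]);e=(yaw+np.pi/2-a+np.pi/2)%np.pi-np.pi/2
    print("t",round(o["time"],2),"pos",o["tool_pos"].round(4),"tooly",R[:,1].round(3),"toolz",R[:,2].round(3),"toolx",R[:,0].round(3),"shift cm",d.round(2),"turn deg",round(-np.degrees(e),1),"F",o["wrist_force"].round(1),"w",round(o["width"],4))
E
python3 - <<'E'
from h import *
from bench import robot
o=robot.get_obs();plan(o,[.431,-.343,.10],.086);plan(o,[.431,-.343,.004],.086)
p=np.load("press.npy")
for X in([-108,60,130],[-160,60,130]):print(press2w(p,X))
E
```

```text
t 0.1 pos [ 0.1246 -0.5352  0.2044] tooly [ 0.227 -0.974 -0.002] toolz [-0.974 -0.227 -0.   ] toolx [-0.     0.002 -1.   ] shift cm [ 10.47 -11.75 -34.19] turn deg 8.2 F [0.3 0.  0. ] w 0.0938
t 0.1 pos [ 0.1246 -0.5352  0.2044] tooly [ 0.227 -0.974 -0.002] toolz [-0.974 -0.227 -0.   ] toolx [-0.     0.002 -1.   ] shift cm [ 20.07 -11.73 -34.19] turn deg 8.2 F [0.3 0.  0. ] w 0.0938
[[0.50360634 0.04323663 0.13      ]]
[[0.45286676 0.05461624 0.13      ]]
```

Emit:
carry_out(targets=[[0,0,-1.2,-3.4,0],[0,0.5,-1.2,-3.4,0],[0,1,-1.2,-3.4,0],[0,1,-1.2,-3.4,0],[0,1,-1.2,-3.4,0],[0,1,-1.2,-3.4,0],[0,1,-1.2,-3.4,0],[0,1,-1.2,-3.4,0],[0,1,-1.1,-3.4,0],[0,1,-1.1,-3.4,0],[0,1,0,0,4.1],[0,1,0,0,4.1],[0,0,0,0,0],[0,0,0,0,0]])

```text
time: 1.5
tool_pos: [0.4288, -0.3434, 0.1001]
ee_rot: [-0.838, 1.57, 2.39]
wrist_force: [-0.7, 0.8, -0.9]
width: 0.0939
```

```bash
python3 - <<'E'
from h import *
from bench import robot
o=robot.get_obs();plan(o,[.431,-.343,.004],.086)
s=robot.snapshot("top");a=s["image"][195:275,320:420,::-1]
cv2.imwrite("pics/t2.png",cv2.convertScaleAbs(cv2.resize(a,None,fx=6,fy=6,interpolation=cv2.INTER_CUBIC),alpha=1.5))
E
```

```text
t 1.5 pos [ 0.4288 -0.3434  0.1001] tooly [ 0.087 -0.996 -0.001] toolz [-0.996 -0.087  0.001] toolx [-0.001  0.001 -1.   ] shift cm [ 9.61 -0.02 -0.23] turn deg 0.1 F [-0.7  0.8 -0.9] w 0.0939
```

View pics/t2.png

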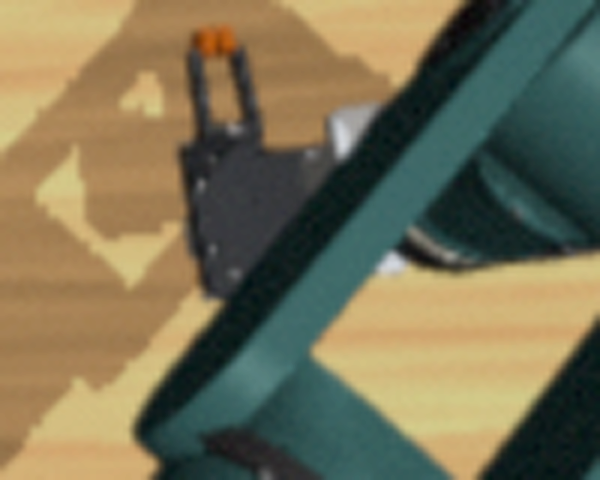

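The view shows the gripper over the clamp, with its jaw at t2 (215,40). I'm descending and gripping now.

Emit:
carry_out(targets=[[0,2.0,0,-0.2,0],[0,2.2,0,0,0],[0,2.2,0,0,0],[0,1.6,0,0,0],[0,1.1,0,0,0],[0,0.4,0,0,0],[0,0,0,0,0],[0.3,0,0,0,0],[0.5,0,0,0,0],[0.7,0,0,0,0],[1,0,0,0,0],[1,0,0,0,0],[1,0,0,0,0],[1,0,0,0,0],[1,0,0,0,0],[1,0,0,0,0]])

```text
time: 3.15
tool_pos: [0.4313, -0.3437, 0.0058]
ee_rot: [2.054, 1.57, -1.001]
wrist_force: [-0.7, 0.5, 1.5]
width: 0.0263
```

Emit:
carry_out(targets=[[1,-0.5,0,0,0],[1,-1.5,0,0,0],[1,-2.5,0,0,0],[1,-2.5,0,0.7,0],[1,-2.5,-1,1.1,0],[1,-2.5,-2,1.1,0],[1,-2,-3,1.1,0],[1,-1,-3,1.1,0],[1,-0.5,-3,1.1,0],[1,0,-3,1.1,0],[1,0,-3,0,0],[1,0,-3,0,0],[1,0,-3,0,0],[1,0,-3,0,0],[1,0,-3,0,0],[1,0,-3,0,4.4],[1,0,-3,0,4.4],[1,0,-3,0,4.4],[1,0,-2,0,4.3],[1,0,-1,0,0]])

```text
time: 5.15
tool_pos: [0.3368, 0.07, 0.1614]
ee_rot: [-2.67, 1.569, 0.254]
wrist_force: [0.3, -0.4, -1.4]
width: 0.0264
```

```bash
python3 - <<'E'
from h import *
from bench import robot
o=robot.get_obs();p=np.load("press.npy")
plan(o,[*press2w(p,[-165,60,130])[0,:2],.126],p[2])
s=robot.snapshot("top");t=robot.snapshot("scene");pickle.dump(dict(top=s,scene=t),open("s3.pkl","wb"))
c=proj(s,[o["tool_pos"]+[.09,0,0]])[0].astype(int);e=proj(t,[o["tool_pos"]+[.05,0,0]])[0].astype(int)
a=[]
for im,q in((s,c),(t,e)):
    x,y=max(q[0]-50,0),max(q[1]-60,0);print(x,y);a.append(cv2.resize(im["image"][y:y+120,x:x+100,::-1],(400,480),interpolation=cv2.INTER_CUBIC))
cv2.imwrite("pics/c3.png",cv2.convertScaleAbs(np.hstack(a),alpha=1.6))
E
```

```text
t 5.15 pos [0.3368 0.07   0.1614] tooly [-0.215 -0.977 -0.001] toolz [-0.977  0.215 -0.001] toolx [ 0.001  0.    -1.   ] shift cm [  3.55  -1.   -11.16] turn deg 0.2 F [ 0.3 -0.4 -1.4] w 0.0264
176 174
238 127
```

View pics/c3.png

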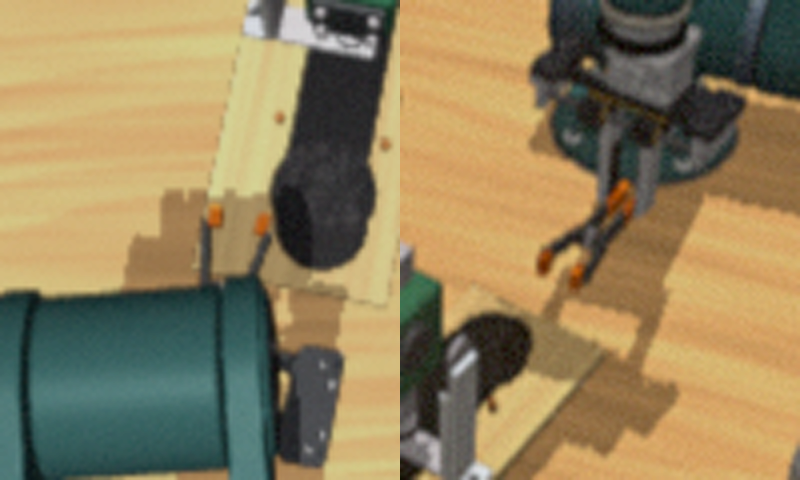

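The held clamp is wide open. Its jaw pads are at c3 (216,215) and (262,224) in the top view, and at (543,261) and (577,275) in the scene view.

```bash
python3 - <<'E'
from h import *
d=pickle.load(open("s3.pkl","rb"));p=np.load("press.npy");z=.1614-.006+.019
tp=np.array([.3368,.07])
L=ray(d["top"],[176+216.5/4-.5,174+215.5/4-.5],z);Rr=ray(d["top"],[176+262.5/4-.5,174+224.5/4-.5],z)
f=lambda x,y:ray(d["scene"],[238+(x-400+.5)/4-.5,127+(y+.5)/4-.5],z-.006)
ss=[f(577,275),f(543,261)]
c,s=np.cos(p[2]),np.sin(p[2]);M=np.array([[c,s],[-s,c]])
for n,q in(("L",L),("R",Rr),("sL",ss[0]),("sR",ss[1])):print(n,q.round(4),"rel TCP in press axes mm",(M@(q[:2]-tp)*1000).round(1))
print("TCP in press",(M@(tp-p[:2])*1000).round(1))
# stirrup upright/backing in press frame, measured: expected edge pixels
for X in([-14,55,222],[-14,59,222],[-15,60.5,200],[-15,66.5,200],[-14,55,68],[-14,59,72],[15,66.5,200]):
    w=press2w(p,X);print(X,"s0 t1 px",((proj(d["top"],w)[0]-[215,115]+.5)*4-.5).round(0),"s1",((proj(d["scene"],w)[0]-[160,140]+.5)*4-.5).round(0))
E
```

```text
L [0.4459 0.0603 0.1744] rel TCP in press axes mm [108.6  14.4]
R [0.4388 0.029  0.1744] rel TCP in press axes mm [108.5 -17.7]
sL [0.4453 0.0638 0.1684] rel TCP in press axes mm [107.3  17.7]
sR [0.4395 0.0306 0.1684] rel TCP in press axes mm [108.8 -15.9]
TCP in press [-276.6   49.6]
[-14, 55, 222] s0 t1 px [115. 221.] s1 [375. 276.]
[-14, 59, 222] s0 t1 px [109. 220.] s1 [379. 278.]
[-15, 60.5, 200] s0 t1 px [108. 230.] s1 [381. 298.]
[-15, 66.5, 200] s0 t1 px [ 99. 228.] s1 [387. 301.]
[-14, 55, 68] s0 t1 px [123. 276.] s1 [374. 407.]
[-14, 59, 72] s0 t1 px [117. 274.] s1 [377. 406.]
[15, 66.5, 200] s0 t1 px [108. 188.] s1 [365. 324.]
```

Emit:
carry_out(targets=[[1,0.5,-0.3,-1,0.2],[1,0.5,-0.4,-2,0],[1,0.5,-0.4,-2.2,0],[1,0.5,0,-2.2,0],[1,0.5,0,-2,0],[1,0.5,0,-1.2,0],[1,0.5,0,-0.6,0],[1,0,0,0,0],[1,0,0,0,0]])

```text
time: 6.15
tool_pos: [0.4481, 0.0544, 0.1252]
ee_rot: [0.208, 1.57, 3.127]
wrist_force: [-0.0, 0.1, -1.1]
width: 0.0264
```

```bash
cat > look.py <<'E'
import sys
from h import *
from bench import robot
def look(name,pt,w=100,h=120,X=None,pz=None):
    o=robot.get_obs();p=np.load("press.npy")
    if X is not None:plan(o,[*press2w(p,X)[0,:2],X[2]/1000],p[2])
    d={n:robot.snapshot(n) for n in("top","scene")};a=[]
    for n in d:
        q=proj(d[n],press2w(p,pt))[0].astype(int);x,y=q[0]-w//2,q[1]-h//2;print(n,"origin",x,y)
        a.append(cv2.resize(d[n]["image"][y:y+h,x:x+w,::-1],(400,400*h//w),interpolation=cv2.INTER_CUBIC))
    cv2.imwrite(f"pics/{name}.png",cv2.convertScaleAbs(np.hstack(a),alpha=1.6));pickle.dump(d,open(name+".pkl","wb"))
E
python3 -c "
from look import *
look('c4',[-40,60,150],66,80,[-109,61,126])"
```

```text
t 6.15 pos [0.4481 0.0544 0.1252] tooly [-0.222 -0.975  0.   ] toolz [-0.975  0.222  0.001] toolx [-0.001  0.    -1.   ] shift cm [-0.08 -0.25 -5.56] turn deg -0.2 F [-0.   0.1 -1.1] w 0.0264
top origin 207 145
scene origin 225 180
```

View pics/c4.png

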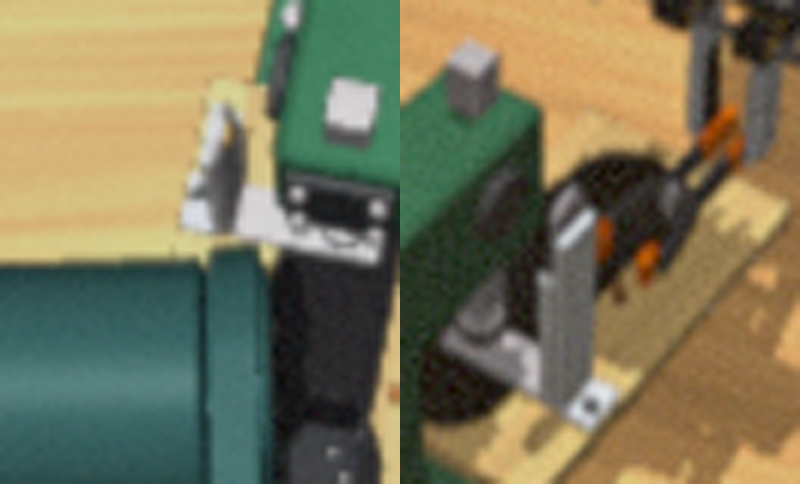

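```bash
python3 -c "
from h import *
d=pickle.load(open('c4.pkl','rb'));p=np.load('press.npy');s=d['scene']
k=400/66
for X in ([-15,66.5,200],[-15,60.5,200],[15,66.5,200],[15,60.5,200],[-15,66.5,68],[15,66.5,68],[15,66.5,75],[-57,75,131],[-57,45,131]):
  print(X,((proj(s,press2w(p,X))[0]-[225,180]+.5)*k-.5+[400,0]).round(0))
c,s_=np.cos(p[2]),np.sin(p[2]);M=np.array([[c,s_],[-s_,c]])
q=ray(s,[225+(648.5-400)/k-.5,180+258.5/k-.5],.131);print(M@(q[:2]-p[:2])*1000)
print(M@(np.array([.4481,.0544])-p[:2])*1000)"
```

```text
[-15, 66.5, 200] [593. 215.]
[-15, 60.5, 200] [583. 210.]
[15, 66.5, 200] [560. 249.]
[15, 60.5, 200] [550. 244.]
[-15, 66.5, 68] [590. 382.]
[15, 66.5, 68] [559. 417.]
[15, 66.5, 75] [559. 408.]
[-57, 75, 131] [648. 265.]
[-57, 45, 131] [602. 242.]
[-61.5296511   72.11382906]
[-164.60389856   58.74584483]
```

The plate's edges match the prediction to about 1 crop pixel: the top front-left corner is at (593,215). The left pad at (648,258) will clear the plate after a 2.5 mm shift. Sliding in now.

Emit:
carry_out(targets=[[1,-0.1,-0.2,0,-0.2],[1,0,0,-0.5,0],[1,0,0,-0.8,0],[1,0,0,-0.8,0],[1,0,0,-0.8,0],[1,0,0,-0.8,0],[1,0,0,-0.8,0],[1,0,0,-0.6,0],[1,0,0,-0.4,0],[1,0,0,-0.1,0],[1,0,0,0,0],[1,0,0,0,0]])

```text
time: 7.45
tool_pos: [0.5035, 0.0443, 0.1265]
ee_rot: [0.397, 1.571, -2.964]
wrist_force: [0.3, 0.2, -1.1]
width: 0.0265
```

```bash
python3 -c "
from look import *
look('c5',[-40,60,150],66,80,[-109,61,126])"
```

```text
t 7.45 pos [0.5035 0.0443 0.1265] tooly [-0.218 -0.976  0.   ] toolz [-0.976  0.218  0.   ] toolx [-0. -0. -1.] shift cm [0.05 0.   0.07] turn deg 0.1 F [ 0.3  0.2 -1.1] w 0.0265
top origin 207 145
scene origin 225 180
```

View pics/c5.png

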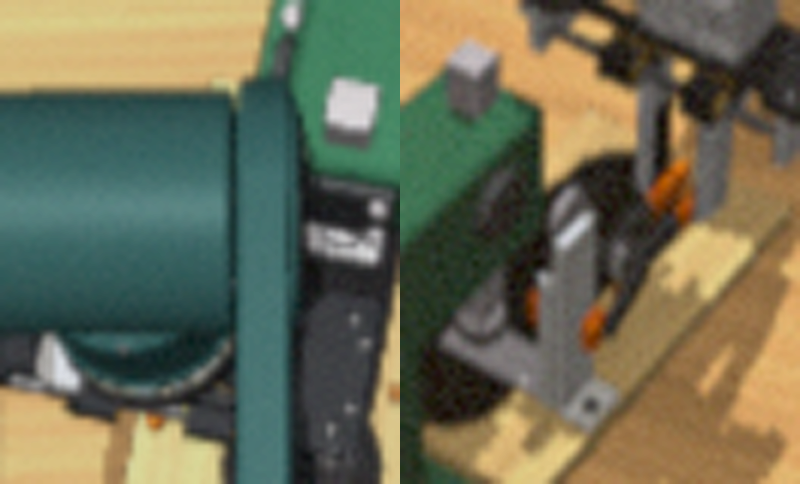

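One jaw sits on each side of the plate and upright: pads at c5 (595,328) and (533,310), with no contact force. Releasing gently.

Emit:
carry_out(targets=[[0.7,0,0,0,0],[0.67,0,0,0,0],[0.64,0,0,0,0],[0.62,0,0,0,0],[0.6,0,0,0,0],[0.58,0,0,0,0],[0.56,0,0,0,0],[0.54,0,0,0,0],[0.52,0,0,0,0],[0.5,0,0,0,0],[0.45,0,0,0,0],[0.4,0,0,0,0],[0.3,0,0,0,0],[0.1,0,0,0,0],[0,0,0,0,0],[0,0,0,0,0]])

```text
time: 9.15
tool_pos: [0.5037, 0.0442, 0.1265]
ee_rot: [1.609, 1.571, -1.753]
wrist_force: [-0.5, 0.7, 0.1]
width: 0.085
```

Emit:
carry_out(targets=[[0,-0.5,0,0,0],[0,-1.5,0,0,0],[0,-2.5,0,0,0],[0,-3,0,0,0],[0.3,-3,0,0,0],[0.5,-3,0,0,0],[0.7,-3,0,0,0],[1,-3,0,0,0],[1,-3,0,0,0],[1,-2.5,0,0,0],[1,-1.5,0,0,0],[1,-0.5,0,0,0],[1,0,0,0,0]])

```text
time: 10.45
tool_pos: [0.5039, 0.0442, 0.3972]
ee_rot: [-3.012, 1.569, -0.09]
wrist_force: [0.4, -0.1, 0.2]
width: 0.0252
```

```bash
python3 -c "
from look import *
look('c6',[-40,20,150],80,90,[30,-52.5,288])"
```

```text
t 10.45 pos [0.5039 0.0442 0.3972] tooly [-0.218 -0.976 -0.   ] toolz [-0.976  0.218 -0.002] toolx [ 0.002 -0.    -1.   ] shift cm [ 10.94  11.37 -13.77] turn deg 0.0 F [ 0.4 -0.1  0.2] w 0.0252
top origin 214 142
scene origin 208 170
```

View pics/c6.png

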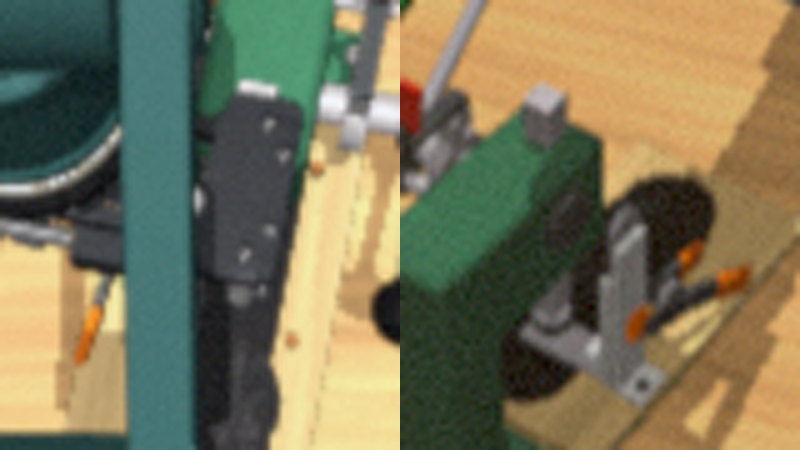

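Clamp stays on by itself, with its left pad at c6 (638,322) and handles at (735,275) and (692,255); the stirrup is upright and in place. Next, the catch.

Emit:
carry_out(targets=[[1,0,1,-1.3,0],[1,0,2,-2.5,0],[1,0,2.5,-3,0],[1,0,2.5,-3,0],[1,0,2,-2.5,0],[1,0,1.4,-1.5,0],[1,1,0,0,0],[1,2,0,0,0],[1,2.5,0,0,0],[1,2.5,0,0,0],[1,2,0,0,0],[1,1,0,0,0],[1,0,0,0,0],[1,0,0,0,0]])

```text
time: 11.95
tool_pos: [0.6138, -0.0975, 0.2868]
ee_rot: [2.708, 1.57, -0.654]
wrist_force: [0.5, -0.0, 0.9]
width: 0.0002
```

Emit:
carry_out(targets=[[1,0,0,-0.5,0],[1,0,0,-0.8,0],[1,0,0,-0.8,0],[1,0,0,-0.8,0],[1,0,0,-0.8,0],[1,0,0,-0.8,0],[1,0,0,-0.8,0],[1,0,0,-0.8,0],[1,0,0,-0.8,0],[1,0,0,-0.7,0],[1,0,0,-0.6,0],[1,0,0,-0.3,0],[1,0,0,0,0]])

```text
time: 13.25
tool_pos: [0.6972, -0.1158, 0.2863]
ee_rot: [3.055, 1.57, -0.306]
wrist_force: [-0.0, 0.8, -0.2]
width: 0.0005
```

Emit:
carry_out(targets=[[1,-1,0,0.3,0],[1,-2.5,0,0.3,0],[1,-3,0,0.5,0],[1,-2.5,0.2,2,0],[0.6,-1.5,0.5,3,0],[0.3,-0.9,1,3.5,0],[0,0,1,3.5,0],[0,0,1,3.5,0],[0,0,0,2.5,0],[0,0,0,1.5,0],[0,0,0,0.8,0],[0,0,0,0,0],[0,0,0,0,0]])

```text
time: 14.55
tool_pos: [0.4799, -0.1051, 0.4006]
ee_rot: [2.942, 1.57, -0.42]
wrist_force: [-0.2, 1.2, -0.1]
width: 0.069
```

```bash
python3 -c "
from look import *
look('c7',[20,-60,300],80,90,[-100,-90,309])"
```

```text
t 14.55 pos [ 0.4799 -0.1051  0.4006] tooly [-0.218 -0.976  0.   ] toolz [-0.976  0.218 -0.001] toolx [ 0.001 -0.    -1.   ] shift cm [9.16 0.01 0.14] turn deg 0.1 F [-0.2  1.2 -0.1] w 0.069
top origin 250 111
scene origin 175 136
```

View pics/c7.png

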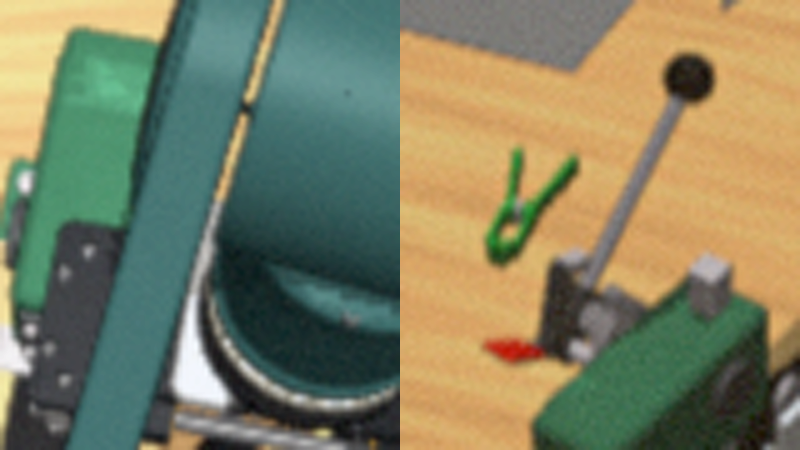

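The catch is flipped back, with its red paddle lying at c7 (515,348). The knob is at (688,78). Taking the knob.

Emit:
carry_out(targets=[[0,0,0,0,0],[0,0.5,0,0,0],[0,1.5,0,0,0],[0,2,0,0.1,0],[0,2,0,0,0],[0,1.7,0,0,0],[0,1,0,0,0],[0,0.4,0,0,0],[0.3,0,0,0,0],[0.6,0,0,0,0],[1,0,0,0,0],[1,0,0,0,0],[1,0,0,0,0],[1,0,0,0,0],[1,0,0,0,0]])

```text
time: 16.15
tool_pos: [0.4786, -0.1049, 0.3096]
ee_rot: [2.533, 1.571, -0.828]
wrist_force: [-0.3, -0.2, -0.5]
width: 0.0417
```

```bash
python3 -c "
import numpy as np
a0=np.arctan2(106,-126)
for th in np.arange(0,1.21,.1):
  a=a0+th;print(round(th,1),round(26+165*np.cos(a),1),round(222+165*np.sin(a),1))"
```

```text
0.0 -100.3 328.2
0.1 -110.2 315.1
0.2 -118.8 301.0
0.3 -126.0 286.2
0.4 -131.7 270.7
0.5 -135.7 254.7
0.6 -138.2 238.4
0.7 -139.0 221.9
0.8 -138.2 205.4
0.9 -135.7 189.1
1.0 -131.6 173.1
1.1 -125.9 157.7
1.2 -118.8 142.8
```

Emit:
carry_out(targets=[[1,0,0,0,0],[1,0,0,0,0],[1,0,0,0,0],[1,0.65,0,0.5,0],[1,0.66,0,0.5,0],[1,0.7,0,0.43,0],[1,0.7,0,0.43,0],[1,0.74,0,0.36,0],[1,0.74,0,0.36,0],[1,0.78,0,0.28,0],[1,0.78,0,0.28,0],[1,0.8,0,0.2,0],[1,0.8,0,0.2,0],[1,0.82,0,0.12,0],[1,0.82,0,0.12,0],[1,0.82,0,0.04,0],[1,0.83,0,0.04,0],[1,0,0,0,0]])

```text
time: 17.95
tool_pos: [0.441, -0.0952, 0.2032]
ee_rot: [-1.702, 1.568, 1.221]
wrist_force: [-0.1, 5.7, 4.2]
width: 0.0327
```

```bash
python3 -c "
from look import *
look('c8',[-80,-50,220],80,90,[-139,-90,203])"
```

```text
t 17.95 pos [ 0.441  -0.0952  0.2032] tooly [-0.217 -0.976 -0.002] toolz [-0.976  0.217 -0.   ] toolx [ 0.001  0.002 -1.   ] shift cm [0.02 0.12 0.02] turn deg 0.1 F [-0.1  5.7  4.2] w 0.0327
top origin 237 155
scene origin 198 140
```

View pics/c8.png

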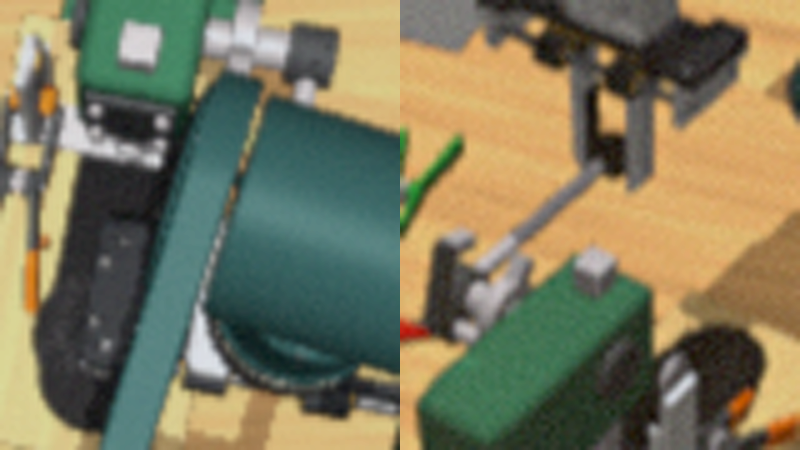

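The knob is in the grip at c8 (612,150), with the lever about level at 0.7 rad. Continuing down to the stop.

Emit:
carry_out(targets=[[1,0.82,-0.05,-0.04,0],[1,0.82,-0.05,-0.04,0],[1,0.82,0,-0.12,0],[1,0.82,0,-0.12,0],[1,0.8,0,-0.2,0],[1,0.8,0,-0.2,0],[1,0.77,0,-0.28,0],[1,0.77,0,-0.28,0],[1,0.74,0,-0.36,0],[1,0.74,0,-0.36,0],[1,0.2,0,-0.05,0],[1,0,0,0,0],[1,0,0,0,0]])

```text
time: 19.35
tool_pos: [0.4614, -0.0998, 0.1245]
ee_rot: [-3.102, 1.569, -0.179]
wrist_force: [-2.9, 4.6, 9.6]
width: 0.0324
```

```bash
python3 -c "
from look import *
look('c9',[-60,-10,150],100,110,[-118.8,-90,123.8])"
```

```text
t 19.35 pos [ 0.4614 -0.0998  0.1245] tooly [-0.218 -0.976 -0.   ] toolz [-0.976  0.218 -0.002] toolx [ 0.002 -0.    -1.   ] shift cm [0.07 0.12 0.1 ] turn deg 0.1 F [-2.9  4.6  9.6] w 0.0324
top origin 213 141
scene origin 195 153
```

View pics/c9.png

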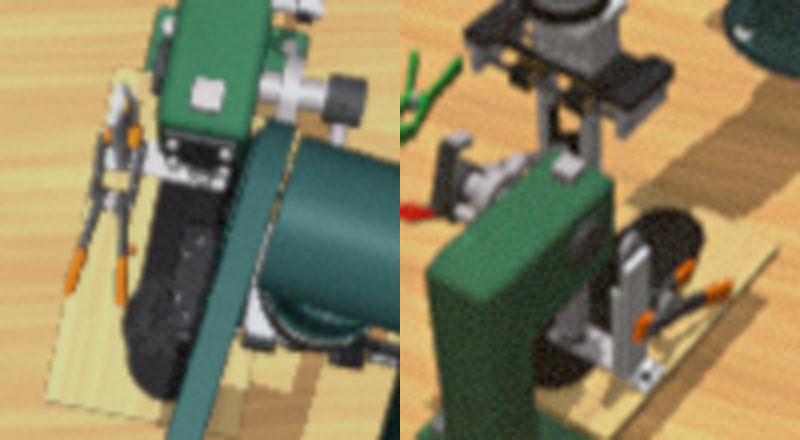

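The lever is nearly down, with 9.6 N at the knob and the clamp and stirrup unmoved. Pushing in small steps until it is firmly on the stop.

Emit:
carry_out(targets=[[1,0.2,0,-0.1,0],[1,0.2,0,-0.1,0],[1,0,0,0,0],[1,0,0,0,0]])

```text
time: 19.85
tool_pos: [0.4635, -0.1002, 0.1207]
ee_rot: [3.137, 1.569, -0.224]
wrist_force: [-3.2, 4.9, 9.9]
width: 0.0323
```

Emit:
carry_out(targets=[[1,0.2,0,0,0],[1,0.1,0,0,0],[1,0,0,0,0],[1,0,0,0,0]])

```text
time: 20.25
tool_pos: [0.4647, -0.1005, 0.1186]
ee_rot: [-3.14, 1.566, -0.218]
wrist_force: [-1.4, 3.9, 11.4]
width: 0.0328
```

Emit:
carry_out(targets=[[1,0.2,0,0,0],[1,0.2,0,0,0],[1,0,0,0,0],[1,0,0,0,0],[1,0,0,0,0]])

```text
time: 20.75
tool_pos: [0.4656, -0.1007, 0.1172]
ee_rot: [3.121, 1.562, -0.24]
wrist_force: [-3.6, 4.1, 19.8]
width: 0.0327
```

```bash
python3 -c "
from look import *
look('c10',[-60,-60,190],80,88,[-118.8,-90,123.8])"
```

```text
t 20.75 pos [ 0.4656 -0.1007  0.1172] tooly [-0.218 -0.976  0.   ] toolz [-0.976  0.218 -0.009] toolx [ 0.008 -0.002 -1.   ] shift cm [-0.67  0.12  0.52] turn deg 0.1 F [-3.6  4.1 19.8] w 0.0327
top origin 241 152
scene origin 192 149
```

```bash
python3 -c "
from h import *
p=np.load('press.npy')
S={n:pickle.load(open(n+'.pkl','rb'))['scene'] for n in('s0','c8','c9','c10')}
# ram-top shift by template match of the block (upsampled x8)
def up(s,z,r):
  q=proj(s,press2w(p,[0,0,z]))[0];x,y=int(q[0]-r),int(q[1]-r);return cv2.resize(s['image'][y:y+2*r,x:x+2*r],None,fx=8,fy=8,interpolation=cv2.INTER_CUBIC),np.array([x,y])
t,o0=up(S['s0'],285,6)
for n in S:
  im,o=up(S[n],275,14);m=cv2.matchTemplate(im,t,cv2.TM_CCOEFF_NORMED);_,v,_,l=cv2.minMaxLoc(m)
  d=np.array(l)/8+o-o0;g=proj(S[n],press2w(p,[0,0,275]))[0]-proj(S['s0'],press2w(p,[0,0,285]))[0]
  print(n,round(v,2),'shift',d,'drop mm',(d[1]/g[1]*10).round(1))
"
```

```text
s0 1.0 shift [0. 0.] drop mm 0.0
c8 0.89 shift [-0.125  2.5  ] drop mm 10.1
c9 0.45 shift [-8.    4.25] drop mm 17.2
c10 0.44 shift [-8.   4.5] drop mm 18.2
```

```bash
python3 -c "
from h import *
p=np.load('press.npy')
for n in('s0','c8','c9','c10'):
  s=pickle.load(open(n+'.pkl','rb'))['scene'];x,y=proj(s,press2w(p,[0,0,275]))[0].astype(int);x-=8;y-=9
  im=cv2.resize(s['image'][y:y+18,x:x+16],None,fx=8,fy=8,interpolation=cv2.INTER_CUBIC)
  h=cv2.cvtColor(im,cv2.COLOR_RGB2HSV);m=cv2.inRange(h,(0,0,85),(180,45,255))
  k,l,st,c=cv2.connectedComponentsWithStats(m);print(n,[(st[i,:].tolist(),c[i].round(1).tolist()) for i in range(1,k) if st[i,4]>150])
q=[proj(s,press2w(p,[0,0,z]))[0][1]*8 for z in(285,266)];print('px(x8) for 19 mm',q[1]-q[0])
"
```

```text
s0 [([49, 42, 61, 42, 1558], [78.2, 62.3])]
c8 [([47, 62, 64, 45, 1790], [78.3, 83.6])]
c9 [([49, 72, 63, 51, 1993], [79.5, 97.0])]
c10 [([48, 75, 66, 49, 2072], [80.2, 97.8])]
px(x8) for 19 mm 37.40363279450162
```

Emit:
carry_out(targets=[[1,0.15,0,0,0],[1,0,0,0,0],[1,0,0,0,0],[1,0,0,0,0]])

```text
time: 21.25
tool_pos: [0.4658, -0.1007, 0.1169]
ee_rot: [3.115, 1.561, -0.246]
wrist_force: [-5.1, 5.2, 24.8]
width: 0.0328
```

Emit:
carry_out(targets=[[1,0,0,0,0],[1,0,0,0,0],[1,0,0,0,0],[1,0,0,0,0],[1,0,0,0,0]])

```text
time: 21.75
tool_pos: [0.4658, -0.1008, 0.1169]
ee_rot: [3.111, 1.561, -0.25]
wrist_force: [-6.1, 5.4, 24.9]
width: 0.0326
```

Hard stop: the last 1.5 mm of command moved the tool 0.3 mm and added 5 N, and it holds steady. Last check that the clamp hasn't moved, then hand in.

```bash
python3 -c "
from h import *
from bench import robot
a=pickle.load(open('c6.pkl','rb'))['scene'];b=robot.snapshot('scene')
for s in(a,b):print([x[:2] for x in blobs(s,(5,170,80),(18,255,255),6)[1] if 240<x[1][0]<300 and 200<x[1][1]<260])
o=robot.get_obs();print(o['wrist_force'].round(1),o['width']);robot.close_job()"
```

```text
[(np.int32(8), [264.9, 220.9]), (np.int32(15), [274.2, 224.5]), (np.int32(14), [254.8, 234.1])]
[(np.int32(17), [265.9, 219.9]), (np.int32(16), [274.6, 224.6]), (np.int32(20), [255.0, 234.0])]
[-6.4  6.1 24.1] 0.032960006878833485
the job is handed in; nothing more can be done
```

The job is handed in, at about 22 s of the 72 s allowed. The orange clamp is clipped on the stirrup and backing plate, the catch is flipped back, and the gripper was still holding the lever down at its stop.

- **Clamp:** It grips the upright and backing plate by itself. After I let go, its orange pads and grips stayed within about 1 pixel to the end. The stirrup still looked upright and in place in the last picture I viewed. I did not measure the clamp's jaw opening directly.
- **Catch:** The picture after the push shows the red paddle lying back.
- **Lever:** The last 1.5 mm of downward command moved the tool only 0.3 mm and raised the force to about 25 N. The lever spring alone would give about 11 N, so it is on its stop.
- **Disagreeing check:** I measured the ram's drop from the picture as 17–18 mm, where the full stroke is 19 mm. The same method also read about 1 mm short earlier in the stroke, so I trusted the force. My first attempt at this check, template matching, matched the wrong spot and I discarded it. A last close-up was refused because the picture limit was reached.
- **Other things on the bench:** I never moved to the cement jar, tape roll, hammer or green clamp. I did not check their positions at the end.

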